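Unstack the ink tins into their drip trays

TASK

Set up the ink tins for the next print run: take the stack of closed tins apart, and set all four tins, the lone one too, each flat inside the white drip tray of its own shape and size. Keep the tins upright all the way, and leave the roll of tape and the amber jar where they are.

Things in the scene. Friction and masses are not known exactly. Their poses are not given: they have to be found in the camera images.
- tin_oblong: Oblong closed plain steel ink tin, flat top and bottom, 40 mm high; origin at the centre of its underside, z up. 92 mm along its x, 50 mm along its y, about 0.24 kg.
- tin_square: Square closed plain steel ink tin, flat top and bottom, 40 mm high; origin at the centre of its underside, z up. 60 mm by 60 mm along its x and y, about 0.2 kg. Either this or the oblong tin is the bottom of the stack; the other stands alone 150 mm from it, on the same 8 mm plywood board.
- tin_round: Larger round closed plain steel ink tin, flat top and bottom, 40 mm high; origin at the centre of its underside, z up. 54 mm in diameter, about 0.12 kg. Second from the bottom of the stack.
- tin_small: Small round closed plain steel ink tin, flat top and bottom, 40 mm high; origin at the centre of its underside, z up. 32 mm in diameter, about 0.05 kg. On top of the stack, on the larger round tin.
- tray_oblong: Fixed on the bench; white plastic drip tray, floor 3 mm thick, rim 8 mm high and 3 mm thick; origin at the centre of its underside on the bench, z up. Oblong, inside 112 mm along its x and 70 mm along its y.
- tray_square: Fixed on the bench; white plastic drip tray, floor 3 mm thick, rim 8 mm high and 3 mm thick; origin at the centre of its underside on the bench, z up. Square, inside 80 mm by 80 mm along its x and y.
- tray_round: Fixed on the bench; white plastic drip tray, floor 3 mm thick, rim 8 mm high and 3 mm thick; origin at the centre of its underside on the bench, z up. Round, the larger one, inside diameter 76 mm.
- tray_small: Fixed on the bench; white plastic drip tray, floor 3 mm thick, rim 8 mm high and 3 mm thick; origin at the centre of its underside on the bench, z up. Round, the smaller one, inside diameter 52 mm.
- tape_roll: Loose bystander: roll of brown tape lying flat, 64 mm outer diameter, 24 mm high, beyond the stack; origin at the centre of its underside.
- jar: Loose bystander: small amber glass jar with a white cap, 38 mm diameter, 55 mm high, beyond the stack; origin at the centre of its underside.
There are look-alikes about, which are no part of the job. Leave any brown or green look-alike of the tray_square alone.

How it is judged:
At the end, for the whole second after the job is handed in: Each tin stands upright (within 0.06 rad), flat on the floor of the tray of its own shape and size (underside less than 6 mm above the bench, so not on the rim; centre within 16 mm of the tray's centre), at rest (horizontal distance between tin_oblong and tray_oblong below 0.016 m and z of tin_oblong in the frame of tray_oblong between 0 and 0.006 m and angle between each of tin_oblong, tin_square, tin_round, tin_small's own z axis and vertical below 0.06 rad and linear speed of each of tin_oblong, tin_square, tin_round, tin_small below 0.02 m/s and angular speed of each of tin_oblong, tin_square, tin_round, tin_small below 0.2 rad/s and horizontal distance between tin_square and tray_square below 0.016 m and z of tin_square in the frame of tray_square between 0 and 0.006 m and horizontal distance between tin_round and tray_round below 0.016 m and z of tin_round in the frame of tray_round between 0 and 0.006 m and horizontal distance between tin_small and tray_small below 0.016 m and z of tin_small in the frame of tray_small between 0 and 0.006 m); the robot touches nothing.
It fails at once if a tin is tipped over (more than 0.6 rad) (angle between any of tin_oblong, tin_square, tin_round, tin_small's own z axis and vertical above 0.6 rad).
It fails at once if the roll of tape or the jar is moved by more than 30 mm (distance of any of tape_roll, jar from where it was at the start of the episode above 0.03 m).
It also fails if it takes over 99 s, if anything falls off the work surface, if the arm or the gripper's body presses on something with over 40 N, if the wrist force passes 120 N, or if a joint passes its speed limit or range.

ROBOT

A 6-joint arm with a two-finger parallel gripper is mounted at the origin on the work surface. World frame = base frame: x ahead of the robot, y to its left, z up, the work surface at z = 0. Lengths are in m, angles in rad, forces in N, time in s.
With the tool pointing down it reaches from about 0.35 to 0.8 m from the base axis. Payload 7.3 kg.
Tool frame: the origin (TCP) lies between the finger pads; the fingertips stand 25 mm ahead of it and the grasp point (between the pads) lies 6 mm ahead of it (r.tip_extent is the distance from the TCP to the fingertips, in m); z points along the fingers, y is the line along which they close (so a half turn about z gives the same grasp; the last joint's range is limited). The gripper opens to 85 mm and grips with 20 to 120 N. Pads are 22 mm wide; open, the fingers measure 114 mm over their backs; the gripper's body (76 mm by 85 mm) begins 54 mm behind the grasp point. The pads swing forward as they close: fully open they stand 13 mm farther back than shut.
Start: joints at [-1.396, 0.342, 1.524, -0, 1.275, -0.146], TCP at [0.166, -0.498, 0.256] pointing down, gripper open.
Joint ranges: [-2.53, 2.53], [-0.77, 2.02], [0.04, 2.7], [-1, 4.14], [0.28, 2.66], [-3.11, 3.11]. Speed limits (rad/s): [2.57, 2.57, 3.14, 3.14, 3.14, 3.14].

INTERFACE

Orientations are given as a unit quaternion [x, y, z, w].
In Python, from workcell import r, command_gripper, optics gives the robot as it stands. The module is installed in compiled form; this text tells all that it offers. Calls block until the motion is done:
- r.reach(position, orientation): joint-space move of the TCP to a pose.
- r.move_straight(position, orientation=None, speed=0.15, max_force=None): straight line of the TCP; orientation=None keeps the orientation; speed is the mean speed in m/s. With max_force (N) it stops when the force on the tool has changed by that much, and returns True; else False.
- r.movej(angles): joint-space move.
- command_gripper(opening, force=None): finger opening in m; force is the grip in N (None keeps the last); returns when the fingers have stopped.
- r.hold(seconds).
- r.solve_ik(position, orientation): joint angles nearest the present ones, or None.
- r.read_state(): the state.
- optics.get_image(name): name is "scene" or "side" or "wrist"; returns (picture, depth): 384x512x3 uint8, red, green, blue; 384x512 float32, m along the optical axis (not along the pixel's ray), 0 where there is no reading.
- optics.camera_model(name): a dict with "K" (3x3 intrinsics, pixels), "R" (3x3) and "t" (3): a world point X has camera coordinates R X + t; the wrist camera has in their place "tool_from_camera" (4x4, takes a point from camera to tool coordinates, whose origin is the TCP and whose axes are the flange's). Camera axes: x right, y down, z forward; pixel columns grow to the right and rows downward; lengths in m; the calibration is good to about 2 mm. The wrist camera is an equidistant fisheye: a pixel r from the principal point sees the ray r / f radians off the axis. A picture is of the moment at which its call begins: read the wrist's pose just before it. camera_model takes no time and is no camera call.
A pose or a line that the arm cannot do raises r.PlanningError and nothing moves.
- r.finish_job(): hands the job in; it is judged then, once.
The state is a dict: "time_s": time; "joint_positions": joint angles; "dq": joint speeds; "tau": joint torques, N m; "eef_pos": TCP position; "eef_rot": TCP orientation; "contact_force": force on the tool from outside, world axes, zero at the start; "torque": the same for the moment, N m; "grip_width": finger opening in m; "grip_force": force on a finger pad.
Only numpy, scipy, OpenCV 4.12 (cv2) and the standard library are available. Lean on these libraries where they do the work, as an engineer would, in place of code of your own. Each camera call takes 0.05 s, during which the arm holds its last target. There are 200 camera calls.

## Working session

There is one attempt and no reset: what is moved stays moved. The work goes in short steps, each a Python script; the robot and the scene stay as the last script left them, time stands still between calls to the robot, and variables do not carry over. Pictures are saved under pics/ and viewed, at most 14 in all, crops included, and the job is handed in when it is done.

```bash
mkdir -p pics; python3 - <<'E'
from workcell import r, optics
import cv2, numpy as np
for n in ("scene","side"):
    im,d=optics.get_image(n); m=optics.camera_model(n)
    np.savez(f"{n}.npz",im=im,d=d,**m)
    cv2.imwrite(f"pics/{n}0.png",cv2.resize(im[:,:,::-1],(800,600)))
    print(n,m["K"].tolist(),(-m["R"].T@m["t"]).round(3),m["R"].round(2).tolist())
s=r.read_state();print(s["time_s"],s["eef_rot"],r.tip_extent,s["grip_width"])
E
```

```text
scene [[481.4379718139229, 0.0, 262.6906640589191], [0.0, 481.4379718139229, 185.13844947714009], [0.0, 0.0, 1.0]] [1.232 0.41  0.916] [[-0.55, 0.83, -0.02], [0.58, 0.37, -0.72], [-0.59, -0.41, -0.69]]
side [[380.369499105475, 0.0, 252.4758379912878], [0.0, 380.369499105475, 189.63166042565044], [0.0, 0.0, 1.0]] [0.48  0.663 1.002] [[-1.0, -0.03, 0.0], [-0.02, 0.77, -0.64], [0.01, -0.64, -0.77]]
0.1 [ 9.87164730e-01  1.59703889e-01 -2.04819059e-05 -6.80751282e-04] 0.025 0.08497583318447989
```

View pics/scene0.png

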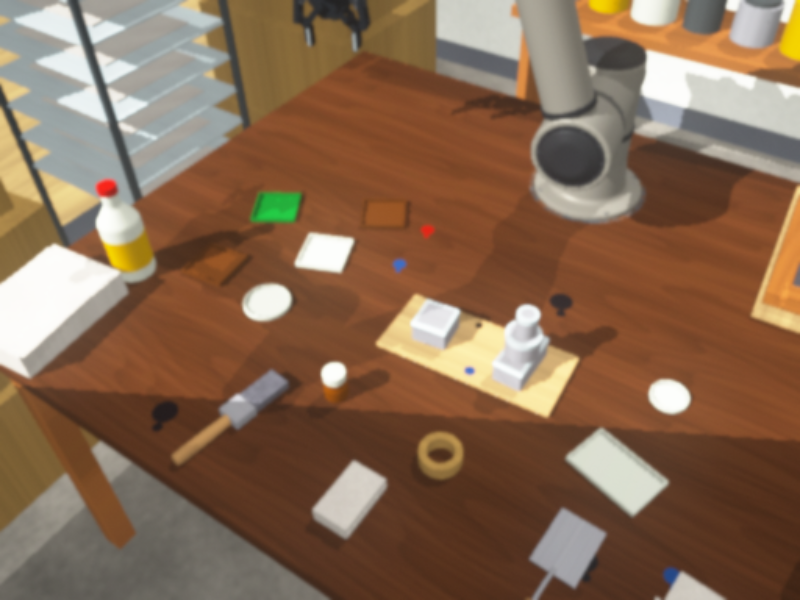

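View pics/side0.png

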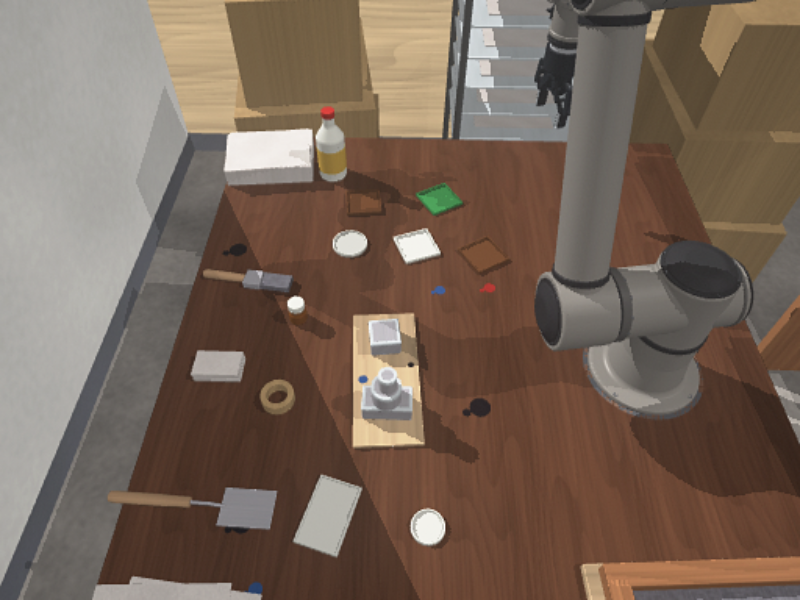

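The scene view is blurred and the side view is sharp. In the side view (800x600) the stack is at (387,395) with the oblong tin at the bottom, and the lone square tin is at (385,335). The trays are square (417,246), round (350,243), small (428,527) and oblong (328,515). The tape is at (277,397) and the jar at (296,305).

```bash
cat > est.py <<'E'
import numpy as np, cv2
def cloud(n):
    z=np.load(f"{n}.npz");d=z["d"];K=z["K"];v,u=np.indices(d.shape)
    c=np.stack([(u-K[0,2])/K[0,0]*d,(v-K[1,2])/K[1,1]*d,d],-1)
    return z["im"],(c-z["t"])@z["R"],d
E
python3 - <<'E'
from est import *
im,P,d=cloud("side");s=1.5625
hsv=cv2.cvtColor(im,cv2.COLOR_RGB2HSV)
def rect(X): 
    X=X.astype(np.float32)*1000; (c,wh,a)=cv2.minAreaRect(X); cc,rr=cv2.minEnclosingCircle(X)
    return f"rect c={np.round(c,1)} wh={np.round(wh,1)} a={a:.1f} | circ {np.round(cc,1)} r={rr:.1f} | mean {X.mean(0).round(1)} n={len(X)}"
for n,(u,v) in dict(tsq=(417,246),tro=(350,243),tsm=(428,527),tob=(328,515)).items():
    m=((hsv[...,1]<70)&(hsv[...,2]>110)&(d>0)).astype(np.uint8)
    _,L=cv2.connectedComponents(m); k=L==L[int(v/s),int(u/s)]
    print(n,rect(P[k][:,:2]),"z",np.percentile(P[k][:,2],[5,50,95]).round(4))
sel=lambda c,r,h,t=.006:(np.hypot(P[...,0]-c[0],P[...,1]-c[1])<r)&(abs(P[...,2]-h)<t)&(d>0)
for n,(u,v),h,rr in (("sq",(385,328),.048,.06),("ob",(387,405),.048,.07),("ro",(387,400),.088,.05),("sm",(388,374),.128,.03),("tape",(277,397),.024,.05),("jar",(296,303),.055,.03)):
    p=P[int(v/s),int(u/s)]; k=sel(p,rr,h); print(n,"seed",p.round(3),"z",np.median(P[k][:,2]).round(4),rect(P[k][:,:2]))
E
```

```text
tsq rect c=[ 452.3 -328.6] wh=[92.2 99. ] a=21.9 | circ [ 455.1 -327.5] r=62.5 | mean [ 452.1 -323.5] n=456 z [-0.0006  0.0032  0.0087]
tro rect c=[ 609.5 -329.5] wh=[77.7 89.2] a=2.4 | circ [ 611.8 -329. ] r=46.0 | mean [ 610. -327.] n=308 z [0.0002 0.0035 0.0093]
tsm rect c=[431.4 326.7] wh=[56.8 56.6] a=47.9 | circ [431.8 324.7] r=30.6 | mean [431.4 326.5] n=425 z [0.     0.0034 0.0086]
tob rect c=[598.1 309.8] wh=[119.1  78.5] a=73.2 | circ [597.6 310.3] r=69.3 | mean [597.9 311.6] n=1378 z [0.0001 0.0032 0.0085]
sq seed [ 0.516 -0.048  0.05 ] z 0.0478 rect c=[516.1 -37.6] wh=[61. 63.] a=7.4 | circ [516.6 -38.1] r=41.1 | mean [516.2 -36.9] n=320
ob seed [0.506 0.138 0.069] z 0.0479 rect c=[506.7 111.9] wh=[91.7 51.8] a=1.6 | circ [506.5 111. ] r=51.1 | mean [504.3 116.9] n=275
ro seed [0.506 0.137 0.083] z 0.0879 rect c=[508.1 115.1] wh=[53.  47.8] a=1.5 | circ [506.9 111.6] r=28.4 | mean [508.4 120.5] n=150
sm seed [0.504 0.111 0.129] z 0.1281 rect c=[505.  112.8] wh=[29.8 33.4] a=1.5 | circ [505.1 112.4] r=17.7 | mean [504.9 114.3] n=116
tape seed [0.718 0.089 0.   ] z 0.0238 rect c=[714.8  94.7] wh=[61.6 62.7] a=3.0 | circ [714.4  94.9] r=32.7 | mean [713.9  96.2] n=224
jar seed [ 0.701 -0.102  0.056] z 0.0546 rect c=[ 700.6 -101.1] wh=[32.5 32.3] a=6.0 | circ [ 700.9 -101. ] r=18.5 | mean [701.  -99.6] n=84
```

Sizes and heights match what was given: tops at 48, 88 and 128 mm, and the tins 150 mm apart. I'll write the helpers, take a close look over the square and round trays on the way, then go to the stack.

```bash
cat > h.py <<'E'
import numpy as np, cv2
from scipy.spatial.transform import Rotation as Ro
from workcell import r, command_gripper, optics
def q(th):  # tool down, closing axis at th degrees
    f=np.radians(th+90)/2; return [np.cos(f),np.sin(f),0,0]
def wrist(name):
    s=r.read_state(); im,d=optics.get_image("wrist"); m=optics.camera_model("wrist")
    K=m["K"];v,u=np.indices(d.shape);x=(u-K[0,2])/K[0,0];y=(v-K[1,2])/K[1,1];a=np.hypot(x,y)+1e-9
    k=np.tan(np.minimum(a,1.5))/a
    c=np.stack([x*k*d,y*k*d,d],-1)
    T=m["tool_from_camera"]; t=c@T[:3,:3].T+T[:3,3]
    P=t@Ro.from_quat(s["eef_rot"]).as_matrix().T+np.array(s["eef_pos"])
    np.savez(name+".npz",im=im,d=d,P=P); cv2.imwrite(f"pics/{name}.png",im[:,:,::-1])
    return im,d,P
def rect(X):
    X=X.astype(np.float32)*1000; c,wh,a=cv2.minAreaRect(X); cc,rr=cv2.minEnclosingCircle(X)
    return f"rect {np.round(c,1)} wh={np.round(wh,1)} a={a:.1f} | circ {np.round(cc,1)} r={rr:.1f} | n={len(X)}"
def tray(im,d,P,c,R):   # low-saturation bright pixels near c, low height
    hsv=cv2.cvtColor(im,cv2.COLOR_RGB2HSV)
    m=(hsv[...,1]<70)&(hsv[...,2]>110)&(d>0)&(np.hypot(P[...,0]-c[0],P[...,1]-c[1])<R)&(P[...,2]<.015)
    return rect(P[m][:,:2])+f" z={np.median(P[m][:,2]):.4f}"
def top(d,P,c,R,h):
    m=(d>0)&(np.hypot(P[...,0]-c[0],P[...,1]-c[1])<R)&(abs(P[...,2]-h)<.006)
    return rect(P[m][:,:2])+f" z={np.median(P[m][:,2]):.4f}"
def t(): return round(r.read_state()["time_s"],1)
E
python3 - <<'E'
from h import *
r.reach([.50,-.30,.32],q(-35)); im,d,P=wrist("w1")
print("sq",tray(im,d,P,(.452,-.326),.075)); print("ro",tray(im,d,P,(.61,-.329),.06)); print(t())
r.reach([.505,.04,.32],q(0)); im,d,P=wrist("w2")
print("sq",top(d,P,(.516,-.037),.06,.048)); print("ob",top(d,P,(.506,.112),.07,.048));print("ro",top(d,P,(.506,.112),.05,.088));print("sm",top(d,P,(.506,.112),.03,.128)); print(t())
cv2.imwrite("pics/w12.png",np.hstack([cv2.resize(cv2.imread(f"pics/w{i}.png"),(400,300)) for i in (1,2)]))
E
```

```text
sq rect [ 449.3 -324.6] wh=[92.3 90.8] a=21.7 | circ [ 449.5 -324.5] r=62.5 | n=3357 z=0.0037
ro rect [ 608.9 -326.9] wh=[84.9 85.6] a=64.3 | circ [ 609.4 -327. ] r=43.3 | n=2466 z=0.0037
1.6
sq rect [515.4 -38.9] wh=[61.5 61.9] a=7.9 | circ [515.6 -38.7] r=41.7 | n=1759 z=0.0489
ob rect [504.6 111. ] wh=[93.1 49.3] a=0.1 | circ [505.  110.5] r=51.5 | n=1136 z=0.0487
ro rect [506.3 111.1] wh=[54.7 53.7] a=63.8 | circ [505.9 111.4] r=27.9 | n=928 z=0.0888
sm rect [503.5 113.3] wh=[31.9 31.4] a=0.1 | circ [503.9 112.9] r=16.9 | n=807 z=0.1289
3.0
```

View pics/w12.png

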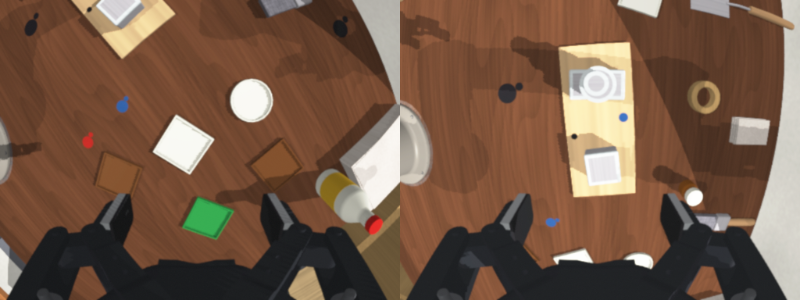

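The wrist views confirm it. The left picture shows the white square tray at (183,143) and the round tray at (251,100). The right shows the stack at (597,84) and the square tin at (602,167). The numbers agree within 3 mm, so I'll grasp the small tin.

```bash
python3 - <<'E'
from h import *
c=(.504,.1125)
r.reach([*c,.22],q(0)); print(r.move_straight([*c,.128],speed=.1,max_force=8))
command_gripper(.025,25); s=r.read_state(); print(s["grip_width"],s["grip_force"],s["eef_pos"],s["contact_force"])
r.move_straight([*c,.25],speed=.15)
im,d=optics.get_image("side"); cv2.imwrite("pics/s1.png",cv2.resize(im[60:300,150:400,::-1],(750,600*120//100),interpolation=cv2.INTER_CUBIC)[:600])
r.reach([.47,.29,.32],q(20)); im,d,P=wrist("w3")
print("sm",tray(im,d,P,(.4314,.3265),.045)); print("ob",tray(im,d,P,(.598,.31),.09)); print(t(),r.read_state()["grip_width"])
E
```

```text
False
0.030837155498971272 25.281106531620026 [0.50423772 0.11254128 0.1282897 ] [0.0179888  0.08079753 2.52397839]
sm rect [429.8 326.1] wh=[60.1 59.4] a=20.1 | circ [429.9 326.1] r=30.8 | n=1354 z=0.0038
ob rect [598.4 309.7] wh=[123.1  83.2] a=73.6 | circ [598.4 310.1] r=72.0 | n=3852 z=0.0036
7.0 0.031174604833309225
```

View pics/s1.png

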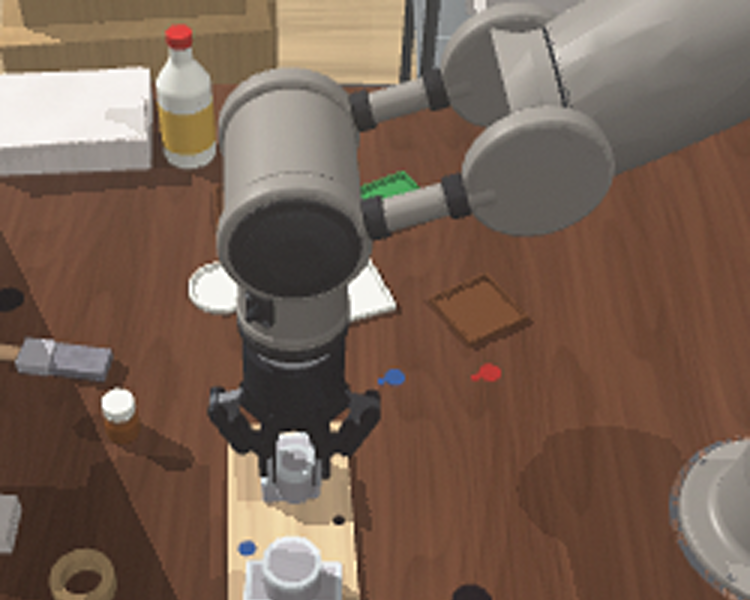

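View pics/w3.png

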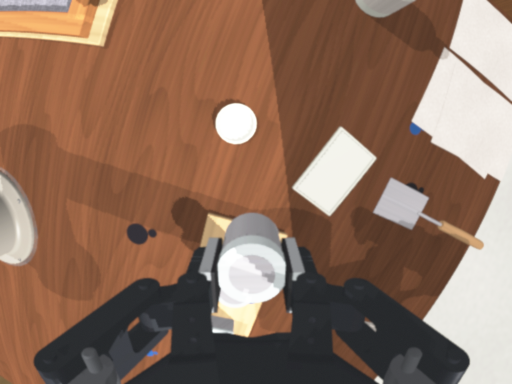

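The tin is held and the tray estimates match. The wrist view shows the small tray at (236,123), the oblong tray at (335,170), and the tin between the pads. The fingertips look close to the tin's underside, so I'll measure their clearance before lowering it.

```bash
python3 - <<'E'
import numpy as np
z=np.load("w3.npz");P=z["P"];d=z["d"]
print("tin/fingers cloud, TCP z=.32; tin bottom should be .280, tips .295")
for u0,u1 in ((198,222),(280,304),(232,272)):
    for v in range(205,290,8):
        p=P[v,u0:u1][d[v,u0:u1]>0]; p=p[p[:,2]>.1]
        if len(p): print(u0,v,"n",len(p),"zmin",p[:,2].min().round(3),"zmed",np.median(p[:,2]).round(3),"d",np.hypot(p[:,0]-.47,p[:,1]-.29).mean().round(3))
E
```

```text
tin/fingers cloud, TCP z=.32; tin bottom should be .280, tips .295
198 237 n 12 zmin 0.298 zmed 0.299 d 0.023
198 245 n 15 zmin 0.301 zmed 0.308 d 0.022
198 253 n 24 zmin 0.307 zmed 0.315 d 0.023
198 261 n 24 zmin 0.316 zmed 0.323 d 0.022
198 269 n 24 zmin 0.319 zmed 0.33 d 0.021
198 277 n 24 zmin 0.319 zmed 0.333 d 0.02
198 285 n 24 zmin 0.319 zmed 0.335 d 0.02
280 237 n 12 zmin 0.298 zmed 0.299 d 0.02
280 245 n 17 zmin 0.297 zmed 0.308 d 0.019
280 253 n 24 zmin 0.308 zmed 0.315 d 0.02
280 261 n 24 zmin 0.316 zmed 0.323 d 0.019
280 269 n 24 zmin 0.318 zmed 0.33 d 0.018
280 277 n 24 zmin 0.318 zmed 0.332 d 0.017
280 285 n 24 zmin 0.319 zmed 0.333 d 0.017
232 213 n 12 zmin 0.278 zmed 0.28 d 0.016
232 221 n 39 zmin 0.281 zmed 0.29 d 0.016
232 229 n 40 zmin 0.294 zmed 0.3 d 0.016
232 237 n 40 zmin 0.305 zmed 0.311 d 0.016
232 245 n 40 zmin 0.316 zmed 0.319 d 0.016
232 253 n 40 zmin 0.318 zmed 0.319 d 0.013
232 261 n 40 zmin 0.318 zmed 0.32 d 0.009
232 269 n 40 zmin 0.319 zmed 0.319 d 0.006
232 277 n 40 zmin 0.319 zmed 0.32 d 0.005
232 285 n 40 zmin 0.318 zmed 0.32 d 0.008
```

The tips are about 17 mm above the underside, clear of the 8 mm rim. Next I'll place the small tin and move the round one.

```bash
cat >> h.py <<'E'
def pick(c,th,under,w,f,off=.037):
    r.reach([*c,under+.12],q(th)); command_gripper(.085)
    b=r.move_straight([*c,under+off],speed=.12,max_force=8)
    command_gripper(w-.008,f); s=r.read_state(); print("pick",b,s["grip_width"],s["grip_force"],s["eef_pos"][2],s["contact_force"])
    r.move_straight([*c,.24],speed=.15)
def place(c,th,off,opn):
    r.reach([*c,.15],q(th)); print("w",r.read_state()["grip_width"])
    r.move_straight([*c,.055+off-.037],speed=.12)
    b=r.move_straight([*c,.002+off],speed=.03,max_force=5); s=r.read_state()
    print("place",b,s["eef_pos"],"under",s["eef_pos"][2]-off,t())
    command_gripper(opn); r.move_straight([*c,.18],speed=.15)
E
python3 - <<'E'
from h import *
place((.430,.326),20,.040,.06)
im,d,P=wrist("w4"); print("small",top(d,P,(.43,.326),.03,.043))
pick((.506,.1112),0,.048,.054,30)
im,d,P=wrist("w5"); print("ob",top(d,P,(.5055,.111),.07,.048)); print(t())
E
```

```text
w 0.03074655879110299
place True [0.43005577 0.32599491 0.04309799] under 0.003097990677462678 9.1
small rect [428.5 326.6] wh=[32.7 33.1] a=6.5 | circ [428.4 326.3] r=16.9 | n=1097 z=0.0438
pick False 0.05310099396676797 31.355093121528625 0.08594751131232659 [-0.41916426  0.04851124  6.17563953]
ob rect [504.7 110.8] wh=[51.8 93.1] a=89.6 | circ [505.  111.2] r=51.8 | n=3910 z=0.0488
14.4
```

```bash
python3 - <<'E'
from h import *
place((.609,-.327),-28,.038,.08)
im,d,P=wrist("w6"); print("round",top(d,P,(.609,-.327),.04,.043))
pick((.505,.111),-90,.008,.050,50)
place((.5984,.3098),-16.4,.038,.08)
im,d,P=wrist("w7"); print("ob",top(d,P,(.598,.31),.08,.043))
pick((.5155,-.0388),7.7,.008,.060,50)
place((.4493,-.3246),21.8,.038,.085)
im,d,P=wrist("w8"); print("sq",top(d,P,(.449,-.325),.06,.043),t())
E
```

```text
w 0.05315229526540632
place True [ 0.60883579 -0.32691318  0.04105767] under 0.003057667436603788 17.5
round rect [ 608.5 -326.8] wh=[54.9 54.9] a=23.1 | circ [ 608.3 -327.2] r=27.9 | n=2943 z=0.0439
pick False 0.048922316962480526 53.466201424598694 0.045862868624505684 [-0.92797902  0.35125516  7.27213657]
w 0.04949718693641188
place True [0.59828948 0.30974901 0.04091648] under 0.002916482839625964 26.0
ob rect [597.5 309.2] wh=[92.9 51.7] a=73.4 | circ [597.1 309.4] r=51.6 | n=5601 z=0.0439
pick False 0.05878593657705821 54.91723895072937 0.04607473380916906 [-0.07821966  0.01491908  5.82515498]
w 0.05930447166301871
place True [ 0.44913523 -0.3244839   0.04111611] under 0.0031161058165844885 34.4
sq rect [ 447.7 -324.2] wh=[61.6 60.4] a=21.7 | circ [ 447.7 -324.9] r=41.9 | n=4390 z=0.0438 35.9
```

All four tins measure at 43 mm top height and within 2 mm of their tray centres. One last check from the side camera, then I'll hand in.

```bash
python3 - <<'E'
from h import *
r.reach([.35,-.35,.35],q(-40)); r.hold(.3)
im,d=optics.get_image("side"); cv2.imwrite("pics/end.png",cv2.resize(im[:,:,::-1],(800,600)))
E
```

```text
(no output)
```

View pics/end.png

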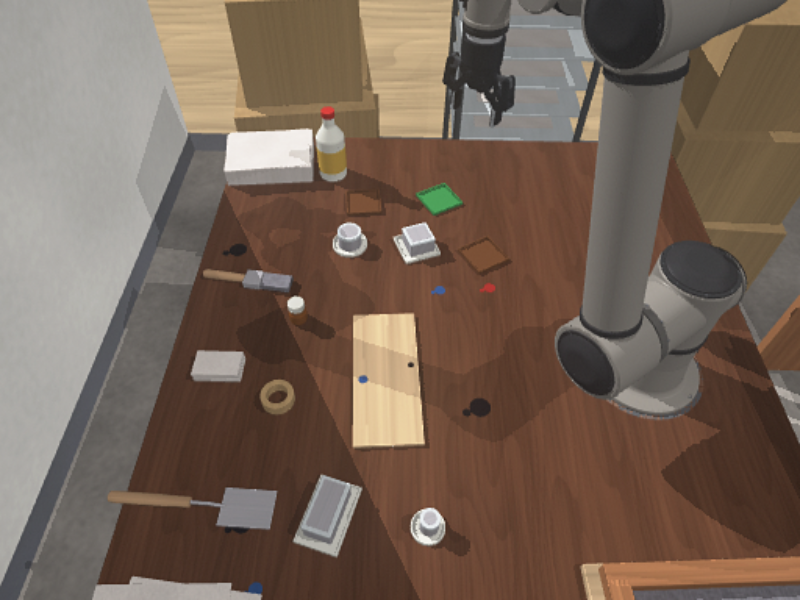

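The final picture shows all four tins flat in their trays: round (349,237), square (417,240), oblong (328,508), small (429,522). The tape at (277,397) and the jar at (296,308) haven't moved.

```bash
python3 -c "
from workcell import r
print(r.finish_job())"
```

```text
the job is handed in; nothing more can be done
None
```

All four tins are flat in their own trays, within about 2 mm of centre by the wrist camera, the tape and jar were not moved, and the job is handed in at about 37 s (no verdict was returned).

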